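Cover the pie and set the warmer to two dots

TASK

Gently put the larger of the two steel covers over the pie that stands on the warmer, so that it sits level on the hot plate with the pie inside, without shoving the pie. Then turn the warmer's selector knob so that it clicks in at the two-dot mark, and let go. Leave the smaller cover, the kraft carton and the other pie where they are.

Things in the scene. Friction and masses are not known exactly. Their poses are not given: they have to be found in the camera images.
- plate (a point): Centre of the warmer's hot plate, at the height of its flat top (70 mm above the table; 204 x 206 mm, with a grey disc of 190 mm diameter drawn on it). The warmer is a fixed flat steel appliance, 210 mm (x) by 350 mm (y); this point has its axes: z up, y from the dial end to the plate end. The dial's axis is at x = -10, y = -175 mm from here.
- pie: The pie to be covered: a round pie in a foil tin, 124 mm across the rim, 36 mm high, 0.35 kg or so, loose on the hot plate within about 10 mm of its centre. Origin at the centre of its underside.
- cover_knob (a point): Centre of the black knob of the LARGER cover, on its axis, 98.5 mm above its lower rim. The knob is an upright cylinder, 26 mm diameter, 23 mm high, on an 18 mm thick stem, 14 mm high, above the steel top. The cover stands on the table to the left or right of the warmer.
- cover: The LARGER cover; origin at the centre of its lower rim, z along its axis, up. A loose round steel dome, open below, 168 mm outer and 160 mm inner diameter at the rim, wall 4 mm, steel part 70 mm high, about 0.35 kg. To be set down, not dropped, on the hot plate.
- small_cover_foot (a point): Centre of the lower rim of the SMALLER cover, same shape and height but 120 mm in outer diameter: too small for the pie. It stands on the table on the other side of the warmer; leave it alone.
- pie2: Another pie of the same kind on the table beyond the warmer; leave it alone. Origin at the centre of its underside.
- carton: A closed kraft paper food carton, 130 x 170 x 88 mm, on the table beyond the warmer; leave it alone. Origin at the centre of its underside.
- dial (a joint): Angle of the warmer's selector knob, rad, growing clockwise seen from above. It clicks into four detents: 0 = ring mark (off), 0.6 = one dot, 1.2 = row of two dots, 1.8 = row of three dots; stops at -0.1 and 1.9. It starts at off or at one dot. Let go between marks it is drawn to a neighbouring detent; turning takes up to about 0.07 N m.
- dial_grip (a point): Point on the selector knob's axis at the height to grip it, 100 mm above the table. The knob is an upright grey plastic bar, 48 mm long, 14 mm thick, top 10 mm above this point, on a 50 mm disc whose top is 22 mm below it. x runs along the bar to its pointer (a low nose 9 mm longer; white line on top), z up; it turns with the knob. The white marks lie on the black panel 30 mm below.
Things that resemble listed ones, but are neither listed nor needed, are in the scene too. Leave any yellow look-alike of the cover alone.

How it is judged:
By the outcome, as a careful person would: the job done as asked, in the order asked, and still so for the second after the job is handed in, with the robot touching nothing.
It also fails if it takes over 51 s, if anything falls off the work surface, if the arm or the gripper's body presses on something with over 40 N, if the wrist force passes 120 N, or if a joint passes its speed limit or range.

ROBOT

A 7-joint arm with a two-finger parallel gripper is mounted at the origin on the work surface. World frame = base frame: x ahead of the robot, y to its left, z up, the work surface at z = 0. Lengths are in mm, angles in rad, forces in N, time in s.
With the tool pointing down it reaches from about 400 to 875 mm from the base axis. Payload 4.4 kg.
Tool frame: the origin (TCP) lies at the very end of the fingers, on their centre line; the grasp point (between the pads) lies ctrl.grip_depth behind it (ctrl.grip_depth is the distance from the TCP to the grasp point, in mm); z points along the fingers, y is the direction in which the jaws open and shut (so a half turn about z gives the same grasp; the last joint's range is limited). The gripper opens to 85 mm and grips with 20 to 120 N. Pads are 22 mm wide; open, the fingers measure 114 mm over their backs; the gripper's body (76 mm by 85 mm) begins 54 mm behind the grasp point. The pads swing forward as they close: fully open they stand 13 mm farther back than shut.
Start: joints at [-1.416, 0.628, 0.038, 1.517, -0.027, 0.996, -0.02], TCP at [142.331, 634.239, 231.313] pointing down, gripper open.
Joint ranges: [-3.06, 3.06], [-0.37, 2.12], [-1.25, 1.32], [0.18, 2.47], [-1.1, 4.24], [0.23, 1.98], [-2.94, 2.94]. Speed limits (rad/s): [2.57, 2.57, 3.14, 3.14, 3.14, 3.14, 3.14].

INTERFACE

Orientations are given as [roll, pitch, yaw] about the fixed x, y, z axes, in that order (R = Rz(yaw) Ry(pitch) Rx(roll)).
In Python, from cell import ctrl gives the robot as it stands.
- The arm moves only by the tool servo_tool, never from a script. Its argument "commands" is one flat list of numbers, 5 for each row, row after row: the shift along the tool's x, y, z in units of 25 mm (1.0 is 25 mm), then the turn about the tool's z in units of 6 degrees (1.0 is 6 degrees), then the closure, from 0 (fully open) to 1 (shut). In form: [tx, ty, tz, twist, gripper, tx, ty, tz, twist, gripper, ...]. A call has 1 to 10 rows; each row is the pose to reach, as a shift and turn from the pose commanded when the call began, along the tool's axes at that moment; what a row does not reach only later rows make up. A row lasts 1/12 s, in which the tool goes at most 41.7 mm and 7.16 degrees, less where a joint would pass 70% of its speed; a pose out of reach is approached as far as the arm can. A call with a gripper value outside its range is refused whole. The fingers move at their own pace and stop on an object; the grip force is fixed at half the most. Time passes only in rows, so rows that repeat a pose let the fingers close. It gives the time, the measured TCP pose, the force and the opening at its end, in the units of the state.
- ctrl.read_state(): the state, without advancing time (a new reading comes with each control period).
- ctrl.get_image(name): name is "side" or "top"; returns a dict with "img" (400x640x3 uint8, blue, green, red), "K" (3x3 intrinsics, pixels), "T" (4x4, takes a point from camera to world coordinates). Camera axes: x right, y down, z forward; pixel columns grow to the right and rows downward; lengths in mm; the calibration is good to about 2 mm. A picture is of the moment at which its call begins. There is no depth.
- ctrl.finish_job(): hands the job in, once; it reports no verdict.
The state is a dict: "clock": time; "qpos": joint angles; "qd": joint speeds; "tau": joint torques, N m; "eef_pos": TCP position; "tool_rot": TCP orientation; "force": force on the tool from outside, world axes, zero at the start; "torque": the same for the moment, N m; "width": finger opening in mm.
Only numpy, scipy, OpenCV 4.12 (cv2) and the standard library are available. Lean on these libraries where they do the work, as an engineer would, in place of code of your own. Each camera call takes 0.05 s, during which the arm holds its last target.

## Working session

There is one attempt and no reset: what is moved stays moved. The work goes in short steps, Python scripts to look and compute and a tool call to move; the robot and the scene stay as the last step left them, time stands still between calls to the robot, and variables do not carry over. Pictures are saved under pics/ and viewed, and the job is handed in when it is done.

Besides the shell and the picture viewer there is one more tool, called after "Emit:" as name(argument=value, ...) on one line, values as JSON. servo_tool: Moves the arm, as the interface text tells. Its arguments: {"type":"object","properties":{"commands":{"type":"array","items":{"type":"number"}}},"required":["commands"]}

```bash
mkdir -p pics; ls
python3 - <<'E'
from cell import ctrl
import cv2,pickle
s=ctrl.read_state();print(s, ctrl.grip_depth)
d={}
for n in ("side","top"):
    r=ctrl.get_image(n);cv2.imwrite(f"pics/{n}0.png",r["img"]);d[n]=r
    print(n,r["K"].tolist(),r["T"].round(3).tolist())
pickle.dump(d,open("im0.pkl","wb"))
E
```

```text
pics
{'clock': 0.0, 'qpos': array([-1.41580271,  0.62935968,  0.03847265,  1.51840963, -0.0270163 ,
        0.99627583, -0.02003786]), 'qd': array([-6.64560704e-05,  3.49854277e-04, -1.49737153e-03,  4.45359544e-04,
        1.59260280e-04, -1.60210094e-03, -2.36323582e-04]), 'tau': array([-8.91570210e-06, -5.63396502e+01,  1.22627556e+00, -1.93442774e+01,
        1.10446976e-02,  1.05427866e-02, -5.62627331e-07]), 'eef_pos': array([142.19776208, 633.59752375, 230.36754633]), 'tool_rot': array([-3.13965931e+00,  3.14785885e-05,  2.92072657e+00]), 'force': array([ 0.15862338,  0.11239764, -0.33384912]), 'torque': array([-0.01545851, -0.02026671, -0.02961168]), 'width': 85.75028330116484} 18.700000000000003
side [[417.2603818600835, 0.0, 315.65650832932675], [0.0, 417.2603818600835, 198.20461548193586], [0.0, 0.0, 1.0]] [[0.719, -0.383, 0.58, -245.195], [-0.695, -0.397, 0.599, -897.621], [0.001, -0.834, -0.552, 808.743], [0.0, 0.0, 0.0, 1.0]]
top [[397.1232593776463, 0.0, 325.796871119988], [0.0, 397.1232593776463, 199.25772118521348], [0.0, 0.0, 1.0]] [[-0.023, -0.996, 0.086, 423.952], [-1.0, 0.022, -0.006, -104.789], [0.004, -0.086, -0.996, 1183.006], [0.0, 0.0, 0.0, 1.0]]
```

View pics/top0.png

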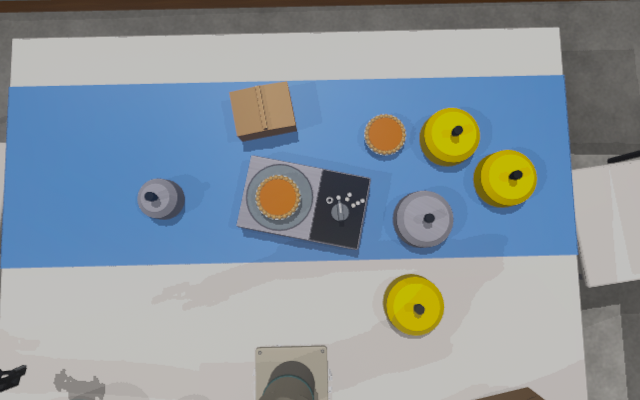

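View pics/side0.png

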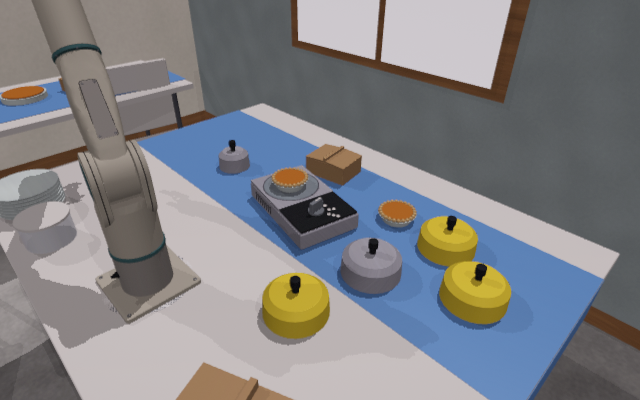

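The top view shows the larger steel cover at about (425,219), with its knob at (429,217). The small cover is at (158,198), the warmer's pie at (278,198), the dial at (341,211), and three yellow look-alikes at (451,136), (506,179) and (415,306). The side view shows the cover's knob at (373,246) and the dial at (316,207). Next I'll zoom in to measure.

Run:
```python
import cv2,pickle,numpy as np
d=pickle.load(open("im0.pkl","rb"))
t=d["top"]["img"];s=d["side"]["img"]
cv2.imwrite("pics/z1.png",np.hstack([cv2.resize(t[150:260,230:380],None,fx=5,fy=5,interpolation=cv2.INTER_CUBIC)]))
cv2.imwrite("pics/z2.png",cv2.resize(t[180:255,385:465],None,fx=7,fy=7,interpolation=cv2.INTER_CUBIC))
cv2.imwrite("pics/z3.png",cv2.resize(s[160:300,245:410],None,fx=4.2,fy=4.2,interpolation=cv2.INTER_CUBIC))
```

```text
(no output)
```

View pics/z1.png

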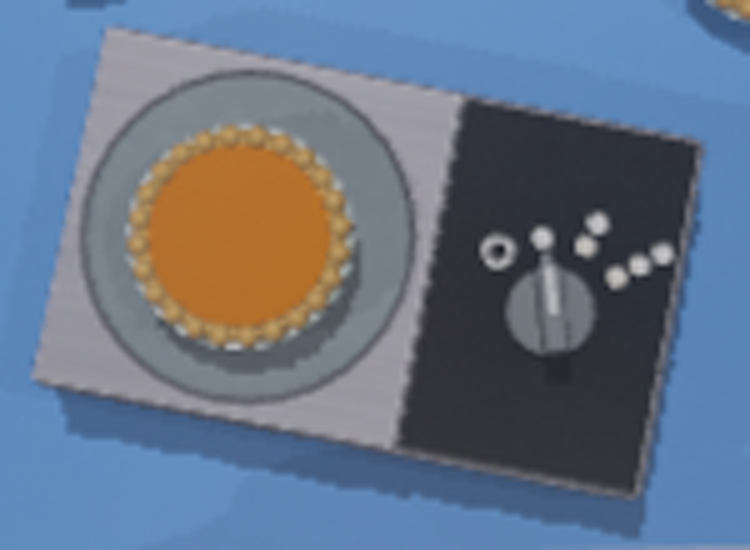

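View pics/z2.png

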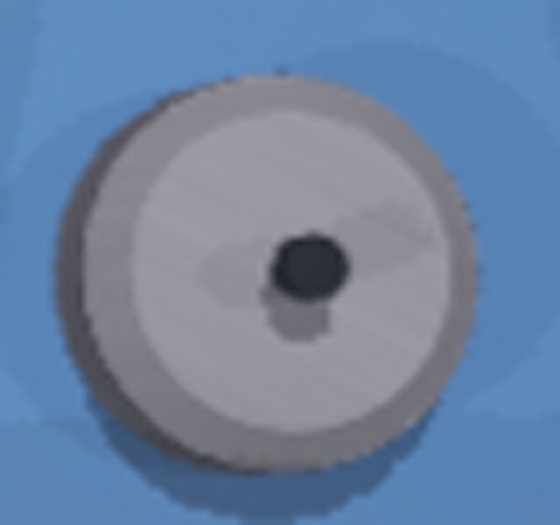

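View pics/z3.png

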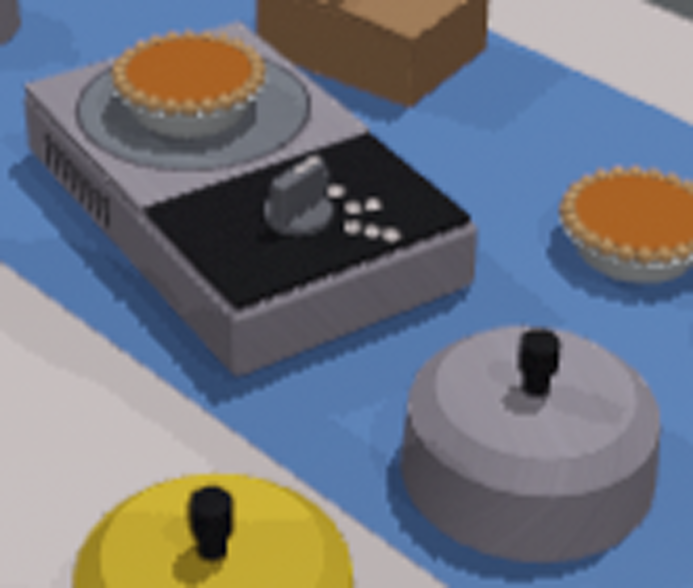

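```bash
cat > h.py <<'E'
import cv2,numpy as np
def ray(r,p):
    K,T=r["K"],r["T"];d=T[:3,:3]@np.linalg.solve(K,[p[0],p[1],1.]);return T[:3,3],d
def onz(r,p,z):
    o,d=ray(r,p);return o+d*(z-o[2])/d[2]
def proj(r,P):
    T=r["T"];c=T[:3,:3].T@(np.array(P,float)-T[:3,3]);q=r["K"]@c;return q[:2]/q[2]
def tri(ra,pa,rb,pb):
    o1,d1=ray(ra,pa);o2,d2=ray(rb,pb);d1=d1/np.linalg.norm(d1);d2=d2/np.linalg.norm(d2)
    A=np.array([d1,-d2]).T;t=np.linalg.lstsq(A,o2-o1,rcond=None)[0];a=o1+t[0]*d1;b=o2+t[1]*d2
    return (a+b)/2,np.linalg.norm(a-b)
def circ(r,cnt,z):
    P=np.array([onz(r,p,z)[:2] for p in np.reshape(cnt,(-1,2))]).astype(np.float32)
    (c,a,ang)=cv2.fitEllipse(P.reshape(-1,1,2));return c,a
def big(m,roi,n=0):
    x0,y0,x1,y1=roi;M=np.zeros(m.shape[:2],np.uint8);M[y0:y1,x0:x1]=m[y0:y1,x0:x1]
    cs,_=cv2.findContours(M,cv2.RETR_EXTERNAL,cv2.CHAIN_APPROX_NONE);return sorted(cs,key=cv2.contourArea)[-1-n]
E
python3 - <<'E'
from h import *
import pickle
d=pickle.load(open("im0.pkl","rb"));t=d["top"];s=d["side"]
H=lambda r:cv2.cvtColor(r["img"],cv2.COLOR_BGR2HSV)
def rng(r,lo,hi):return cv2.inRange(H(r),lo,hi)
print("hsv top", [ (p,H(t)[p[1],p[0]].tolist()) for p in [(278,198),(255,200),(245,160),(335,180),(340,212),(429,217),(410,215),(430,245),(300,165)]])
# pie orange+crust
for r,roi in((t,(240,165,315,230)),(s,(262,160,315,195))):
    c=big(rng(r,(5,90,60),(28,255,255)),roi);print("pie rim",circ(r,c,106),len(c))
# orange filling alone is flat
# panel black
for r,roi in((t,(300,160,380,255)),(s,(260,185,360,245))):
    c=big(rng(r,(0,0,0),(179,140,75)),roi);q=cv2.minAreaRect(np.array([onz(r,p,70)[:2] for p in c.reshape(-1,2)],np.float32));print("panel",q)
# knob
kt=big(rng(t,(0,0,0),(179,255,70)),(415,205,440,230));ks=big(rng(s,(0,0,0),(179,255,60)),(360,232,386,256))
print("knob",cv2.boundingRect(kt),cv2.boundingRect(ks))
M=cv2.moments(kt);mt=(M['m10']/M['m00'],M['m01']/M['m00']);M=cv2.moments(ks);ms=(M['m10']/M['m00'],M['m01']/M['m00'])
print(mt,ms,tri(t,mt,s,ms),onz(t,mt,110),onz(s,(373,240.5),110))
E
```

```text
hsv top [((278, 198), [15, 193, 181]), ((255, 200), [96, 10, 126]), ((245, 160), [106, 125, 188]), ((335, 180), [113, 55, 60]), ((340, 212), [120, 6, 173]), ((429, 217), [113, 54, 57]), ((410, 215), [126, 16, 160]), ((430, 245), [120, 15, 117]), ((300, 165), [125, 16, 172])]
pie rim ((527.0580444335938, 20.208951950073242), (113.91781616210938, 114.82720184326172)) 129
pie rim ((521.8709106445312, 18.466869354248047), (115.03031921386719, 117.13619995117188)) 82
panel ((493.4080505371094, -148.3870391845703), (133.75091552734375, 198.0131378173828), 77.81600189208984)
panel ((487.462646484375, -149.98773193359375), (141.4355926513672, 201.3594512939453), 77.52771759033203)
knob (424, 214, 10, 9) (369, 239, 9, 15)
(428.6551724137931, 217.93103448275863) (372.8385416666667, 245.4722222222222) (array([ 459.14580488, -390.89110006,   94.25401485]), np.float64(3.0211517716914553)) [ 459.69008742 -387.85129884  110.        ] [ 458.35593689 -388.60175545  110.        ]
```

Run:
```python
from h import *
import pickle
d=pickle.load(open("im0.pkl","rb"));t=d["top"];s=d["side"]
H=lambda r:cv2.cvtColor(r["img"],cv2.COLOR_BGR2HSV)
# disc: hue ~96 grey, sat<40
for r,roi,lo in((t,(240,158,318,236),(85,6,60)),(s,(258,160,325,205),(85,6,60))):
    m=cv2.inRange(H(r),lo,(110,60,160));m|=cv2.inRange(H(r),(5,90,60),(28,255,255))
    m=cv2.morphologyEx(m,cv2.MORPH_CLOSE,np.ones((5,5)));m=cv2.morphologyEx(m,cv2.MORPH_OPEN,np.ones((3,3)))
    c=big(m,roi);print("disc",circ(r,c,70),cv2.boundingRect(c),len(c))
# whole warmer top quad in top view
m=255-cv2.inRange(H(t),(95,90,40),(112,255,255));c=big(m,(232,150,378,258))
P=np.array([onz(t,p,70)[:2] for p in c.reshape(-1,2)],np.float32);print("warmer",cv2.minAreaRect(P))
# white marks
for r,roi in((t,(320,185,372,225)),(s,(300,195,350,222))):
    x0,y0,x1,y1=roi
    m=np.zeros(r["img"].shape[:2],np.uint8);m[y0:y1,x0:x1]=cv2.inRange(H(r),(0,0,185 if r is t else 175),(179,60,255))[y0:y1,x0:x1]
    n,l,st,ce=cv2.connectedComponentsWithStats(m)
    for i in range(1,n):
        if st[i,4]>=2: print("mark",ce[i].round(1),st[i,4],onz(r,ce[i],70)[:2].round(1),"z110",onz(r,ce[i],110)[:2].round(1))
# cover silhouettes
c=cv2.inRange(H(t),(112,0,60),(140,60,220))
```

```text
disc ((530.18408203125, 19.77368927001953), (179.8691864013672, 180.0714874267578)) (247, 165, 65, 65) 182
disc ((566.1563720703125, 36.480655670166016), (165.28526306152344, 284.93359375)) (265, 160, 60, 40) 170
warmer ((514.2947387695312, -48.90388488769531), (347.583984375, 208.3776092529297), 77.74562072753906)
mark [349.5 194.5] 4 [ 531.9 -178.2] z110 [ 528.1 -175.6]
mark [338.2 197. ] 4 [ 525.6 -146.4] z110 [ 521.9 -144.9]
mark [346.7 198.7] 3 [ 520.3 -169.9] z110 [ 516.9 -167.6]
mark [362.5 200.5] 4 [ 514.2 -214.3] z110 [ 510.9 -210.4]
mark [357.5 202.5] 4 [ 508.9 -200.1] z110 [ 505.8 -196.7]
mark [353.3 204.7] 3 [ 503.  -188.2] z110 [ 500.2 -185.2]
mark [340.  209.5] 2 [ 490.2 -150.4] z110 [ 487.9 -148.8]
mark [324.5 205. ] 2 [ 525.3 -142.2] z110 [ 483.5 -183.1]
mark [328.5 209. ] 2 [ 518.7 -166.2] z110 [ 477.3 -205.8]
mark [333.5 208.5] 4 [ 531.7 -175.1] z110 [ 489.7 -214.2]
mark [333.5 215. ] 2 [ 507.  -198.9] z110 [ 466.2 -236.8]
mark [337.7 215.7] 3 [ 513.5 -210. ] z110 [ 472.4 -247.3]
```

Measurements so far:

| Item | Position (mm) |
|---|---|
| Larger cover's knob | about (459, -388) |
| Plate centre | about (529.5, 21) |
| Pie | about (526, 21) |
| Dial axis | about (483, -148) |

The dial is at one dot, with its bar at about +4°. I'll swing round the base and turn the tool so its axes line up with the world axes.

Emit:
servo_tool(commands=[-15.8, -5.2, 0, -2.11, 0, -15.8, -5.2, 0, -2.11, 0, -15.8, -5.2, 0, -2.11, 0, -15.8, -5.2, 0, -2.11, 0, -15.8, -5.2, 0, -2.11, 0, -15.8, -5.2, 0, -2.11, 0, -15.8, -5.2, 0, -2.11, 0, -15.8, -5.2, 0, -2.11, 0, -15.8, -5.2, 0, -2.11, 0, -15.8, -5.2, 0, -2.11, 0])

```text
clock: 0.93
eef_pos: [500.8, 419.2, 230.9]
tool_rot: [-3.141, -0.001, 3.141]
force: [0.2, 1.1, -0.1]
width: 85.3
```

Emit:
servo_tool(commands=[-6, -14.4, 0, 0, 0, -6, -14.4, 0, 0, 0, -6, -14.4, 0, 0, 0, -6, -14.4, 0, 0, 0, -6, -14.4, 0, 0, 0, -6, -14.4, 0, 0, 0, -6, -14.4, 0, 0, 0, -6, -14.4, 0, 0, 0, -6, -14.4, 0, 0, 0, -6, -14.4, 0, 0, 0])

```text
clock: 1.77
eef_pos: [651.1, 51.5, 230.8]
tool_rot: [-3.136, 0.001, 3.133]
force: [0.1, -1.9, 0.4]
width: 85.4
```

Emit:
servo_tool(commands=[4, -14, 0, 0, 0, 4, -14, 0, 0, 0, 4, -14, 0, 0, 0, 4, -14, 0, 0, 0, 4, -14, 0, 0, 0, 4, -14, 0, 0, 0, 4, -14, 0, 0, 0, 4, -14, 0, 0, 0, 4, -14, 0, 0, 0, 4, -14, 0, 0, 0])

```text
clock: 2.6
eef_pos: [544.9, -299.0, 230.9]
tool_rot: [-3.135, -0.003, 3.13]
force: [0.1, -0.7, 0.5]
width: 85.0
```

Emit:
servo_tool(commands=[1.2, -1.3, 1.0, 0, 0, 2.4, -2.6, 2.2, 0, 0, 3.6, -3.6, 3.0, 0, 0, 3.7, -3.9, 3.2, 0, 0, 3.7, -3.9, 3.2, 0, 0, 3.7, -3.9, 3.2, 0, 0, 3.7, -3.9, 3.2, 0, 0])

```text
clock: 3.18
eef_pos: [457.8, -385.8, 151.2]
tool_rot: [3.141, 0.001, -3.141]
force: [0.9, 0.1, 0.1]
width: 85.4
```

Run:
```python
from cell import ctrl
from h import *
s=ctrl.read_state();print(s['eef_pos'],s['tool_rot'],s['qpos'],s['clock'])
a=ctrl.get_image("top");b=ctrl.get_image("side")
A=cv2.resize(a["img"][170:270,370:480],None,fx=4,fy=4,interpolation=cv2.INTER_CUBIC)
B=cv2.resize(b["img"][200:300,315:425],None,fx=4,fy=4,interpolation=cv2.INTER_CUBIC)
cv2.imwrite("pics/p1.png",np.vstack([np.hstack([A[:,:400],B[:,:400]])]))
```

```text
[ 457.78751693 -385.78666947  151.21989649] [ 3.14066595e+00  6.90943661e-04 -3.14092410e+00] [ 0.67170469  0.64969487 -0.02803233  1.7437779   0.0232201   0.74845444
  2.20383056] 3.1833
```

View pics/p1.png

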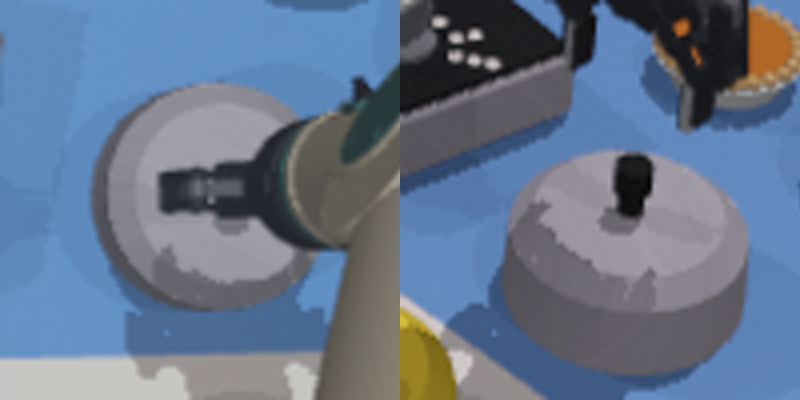

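Run:
```python
from h import *
import pickle
d=pickle.load(open("im0.pkl","rb"))
for z in (151,164,): 
  for dy in(-45,0,45): print(z,dy,proj(d["side"],(457.8,-385.8+dy,z)).round(1),proj(d["top"],(457.8,-385.8+dy,z)).round(1))
print("knobtop at est",proj(d["side"],(459,-388,110)),proj(d["top"],(459,-388,110)))
```

```text
151 -45 [387.1 235.6] [449.3 217.7]
151 0 [373.2 227.7] [432.  218.1]
151 45 [360.  220.3] [414.8 218.4]
164 -45 [387.6 231.5] [450.9 217.5]
164 0 [373.6 223.7] [433.4 217.9]
164 45 [360.3 216.3] [415.9 218.3]
knobtop at est [372.9785838  240.28748537] [428.72151865 218.18507343]
```

The side view shows the fingertips at (359,215) and (387,229), straddling the knob column, which matches the TCP projection. Descending onto the knob now.

Emit:
servo_tool(commands=[-0.05, -0.09, 0.4, 0, 0, -0.05, -0.09, 1.0, 0, 0, -0.05, -0.09, 1.6, 0, 0, -0.05, -0.09, 2.1, 0, 0, -0.05, -0.09, 2.5, 0, 0, -0.05, -0.09, 2.7, 0, 0, -0.05, -0.09, 2.75, 0, 0, -0.05, -0.09, 2.75, 0, 0, -0.05, -0.09, 2.75, 0, 0])

```text
clock: 4.03
eef_pos: [458.6, -389.1, 83.1]
tool_rot: [-3.141, 0.001, -3.141]
force: [0.5, 0.3, -0.1]
width: 85.4
```

Emit:
servo_tool(commands=[0, 0, 0, 0, 0.3, 0, 0, 0, 0, 0.5, 0, 0, 0, 0, 0.6, 0, 0, 0, 0, 0.7, 0, 0, 0, 0, 0.8, 0, 0, 0, 0, 0.9, 0, 0, 0, 0, 1, 0, 0, 0, 0, 1, 0, 0, 0, 0, 1, 0, 0, 0, 0, 1])

```text
clock: 4.87
eef_pos: [458.3, -389.2, 83.0]
tool_rot: [-3.141, 0.0, 3.141]
force: [-1.5, 0.5, 5.5]
width: 24.1
```

Emit:
servo_tool(commands=[0, 0, -0.1, 0, 1, 0, 0, -0.3, 0, 1, 0, 0, -0.6, 0, 1, 0, 0, -1, 0, 1, 0, 0, -1.6, 0, 1, 0, 0, -2.2, 0, 1, 0, 0, -2.6, 0, 1, 0, 0, -2.8, 0, 1, 0, 0, -2.8, 0, 1, 0, 0, -2.8, 0, 1])

```text
clock: 5.7
eef_pos: [458.0, -388.7, 152.6]
tool_rot: [3.142, -0.0, -3.141]
force: [0.9, 0.1, -2.6]
width: 24.0
```

Run:
```python
from cell import ctrl
from h import *
s=ctrl.read_state();print(s['eef_pos'],s['force'],s['torque'],s['width'])
a=ctrl.get_image("top");b=ctrl.get_image("side")
A=cv2.resize(a["img"][170:270,380:480],None,fx=4,fy=4,interpolation=cv2.INTER_CUBIC)
B=cv2.resize(b["img"][160:300,310:450],None,fx=4,fy=4,interpolation=cv2.INTER_CUBIC)[:,:400]
cv2.imwrite("pics/p2.png",np.hstack([np.vstack([A,A*0])[:560],B]))
```

```text
[ 457.99940614 -388.74220644  152.55720563] [ 0.88698739  0.1017738  -2.55034592] [0.02001586 0.0722322  0.01697484] 24.035723885531425
```

View pics/p2.png

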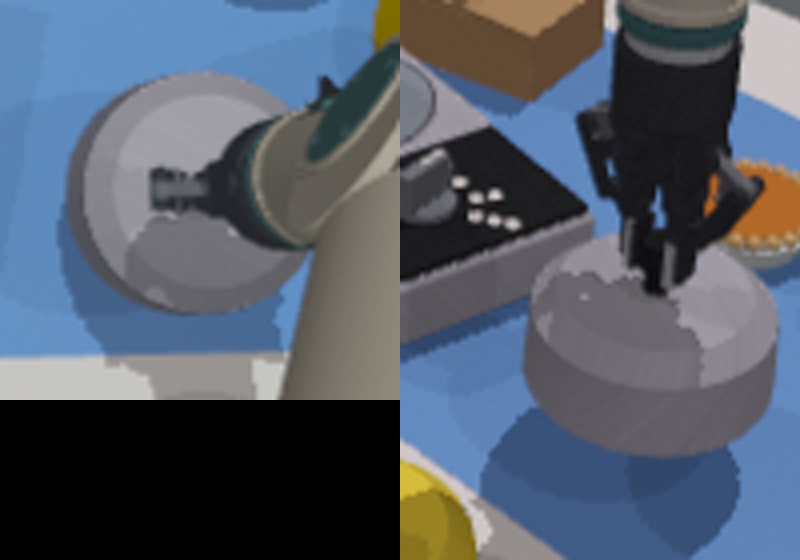

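The side view shows the cover hanging level from the gripper, clear of the table with its shadow well below it. Lifting further, then carrying it across.

Emit:
servo_tool(commands=[0, 0, -0.2, 0, 1, 0, 0, -0.6, 0, 1, 0, 0, -1.2, 0, 1, 0, 0.1, -1.8, 0, 1, 0, 0.3, -2.4, 0, 1, -0.1, 0.7, -2.9, 0, 1, -0.2, 1.2, -3.2, 0, 1, -0.3, 1.8, -3.2, 0, 1, -0.4, 2.5, -3.2, 0, 1, -0.5, 3.3, -3.2, 0, 1])

```text
clock: 6.63
eef_pos: [470.5, -304.3, 232.1]
tool_rot: [3.141, -0.001, -3.141]
force: [0.5, -0.2, -2.5]
width: 24.2
```

Emit:
servo_tool(commands=[-0.2, 0.9, 0, 0, 1, -0.4, 1.9, 0, 0, 1, -0.6, 2.9, 0, 0, 1, -0.8, 3.9, 0, 0, 1, -1.0, 4.9, 0, 0, 1, -1.2, 5.9, 0, 0, 1, -1.4, 6.9, 0, 0, 1, -1.6, 7.9, 0, 0, 1, -1.8, 8.8, 0, 0, 1, -2.0, 9.7, 0, 0, 1])

```text
clock: 7.47
eef_pos: [519.6, -60.6, 231.9]
tool_rot: [3.141, -0.002, -3.139]
force: [0.1, -0.8, -2.7]
width: 24.4
```

Emit:
servo_tool(commands=[-0.1, 0.8, 0, 0, 1, -0.15, 1.5, 0, 0, 1, -0.2, 2.1, 0, 0, 1, -0.24, 2.6, 0, 0, 1, -0.26, 3.0, 0, 0, 1, -0.26, 3.2, 0, 0, 1, -0.26, 3.35, 0, 0, 1, -0.26, 3.4, 0, 0, 1, -0.26, 3.4, 0, 0, 1, -0.26, 3.4, 0, 0, 1])

```text
clock: 8.3
eef_pos: [527.1, 20.2, 232.5]
tool_rot: [-3.141, -0.0, 3.14]
force: [0.9, -0.4, -2.9]
width: 24.4
```

Run:
```python
from cell import ctrl
from h import *
s=ctrl.read_state();print(s['eef_pos'],s['tool_rot'],s['force'],s['torque'],s['width'],s['clock'])
a=ctrl.get_image("top");b=ctrl.get_image("side")
A=cv2.resize(a["img"][140:270,220:350],None,fx=3,fy=3,interpolation=cv2.INTER_CUBIC)
B=cv2.resize(b["img"][100:230,230:360],None,fx=3,fy=3,interpolation=cv2.INTER_CUBIC)
cv2.imwrite("pics/p3.png",np.hstack([A,B]))
```

```text
[527.05728951  20.16363129 232.53218538] [-3.14105379e+00 -4.15176422e-05  3.14034742e+00] [ 0.93439622 -0.40271445 -2.9435279 ] [ 0.04530915 -0.03156163  0.00054755] 24.421252827798824 8.3
```

View pics/p3.png

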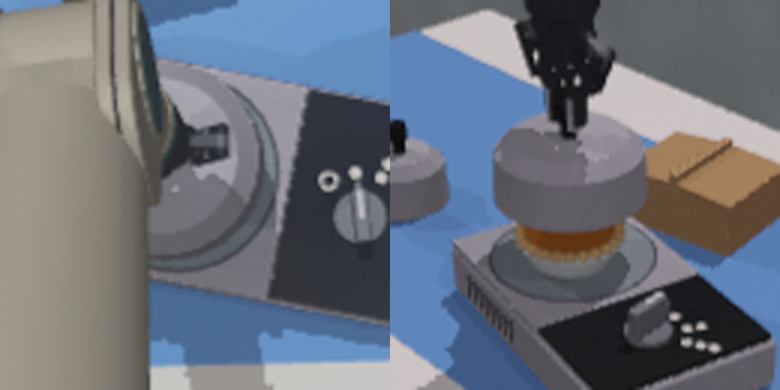

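The cover hangs level and its horizontal span in the side view is centred over the pie and the disc (571 against 570–572 in the zoom). Lowering it.

Emit:
servo_tool(commands=[0, 0, 0.3, 0, 1, 0, 0, 0.7, 0, 1, 0, 0, 1.1, 0, 1, 0, 0, 1.5, 0, 1, 0, 0, 1.9, 0, 1, 0, 0, 2.25, 0, 1, 0, 0, 2.5, 0, 1, 0, 0, 2.7, 0, 1, 0, 0, 2.8, 0, 1, 0, 0, 2.8, 0, 1])

```text
clock: 9.23
eef_pos: [526.8, 21.1, 162.0]
tool_rot: [-3.142, -0.001, -3.141]
force: [0.4, 0.2, -3.5]
width: 24.0
```

Run:
```python
from cell import ctrl
from h import *
s=ctrl.read_state();print(s['eef_pos'],s['tool_rot'],s['force'],s['torque'],s['width'],s['clock'])
b=ctrl.get_image("side")
B=cv2.resize(b["img"][120:230,230:360],None,fx=5,fy=5,interpolation=cv2.INTER_CUBIC)
cv2.imwrite("pics/p4.png",B)
```

```text
[526.8234253   21.14520052 161.97484994] [-3.14153687e+00 -9.28495490e-04 -3.14135007e+00] [ 0.3620658   0.23511863 -3.50473268] [ 0.01431421  0.04749001 -0.03514803] 23.982747155910513 9.2333
```

View pics/p4.png

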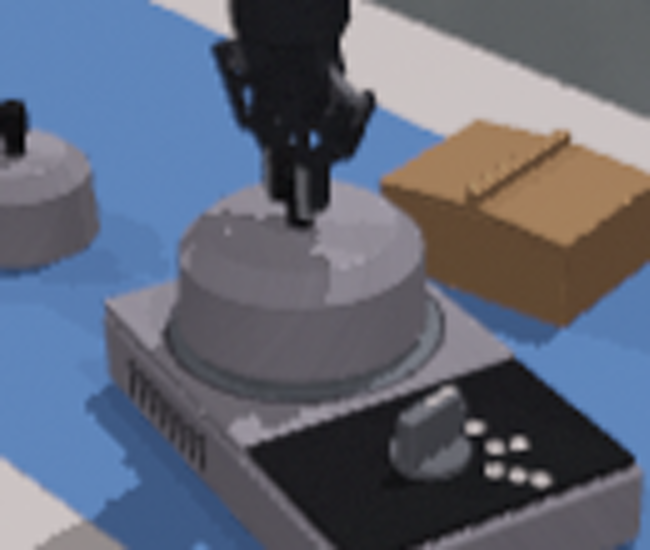

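The cover's rim is just above the plate, inside the grey disc, with no extra load on the wrist. I'll creep down to contact.

Emit:
servo_tool(commands=[0, 0, 0.06, 0, 1, 0, 0, 0.12, 0, 1, 0, 0, 0.18, 0, 1, 0, 0, 0.22, 0, 1, 0, 0, 0.25, 0, 1, 0, 0, 0.28, 0, 1, 0, 0, 0.31, 0, 1, 0, 0, 0.33, 0, 1, 0, 0, 0.33, 0, 1])

```text
clock: 10.03
eef_pos: [527.0, 21.1, 154.2]
tool_rot: [3.142, -0.0, -3.141]
force: [-0.7, 0.4, -3.5]
width: 24.4
```

Emit:
servo_tool(commands=[0, 0, 0.02, 0, 1, 0, 0, 0.04, 0, 1, 0, 0, 0.05, 0, 1, 0, 0, 0.05, 0, 1])

```text
clock: 10.37
eef_pos: [527.1, 21.2, 153.1]
tool_rot: [3.142, 0.0, -3.141]
force: [-0.9, 1.1, -2.9]
width: 24.2
```

Emit:
servo_tool(commands=[0, 0, 0.02, 0, 1, 0, 0, 0.03, 0, 1, 0, 0, 0.03, 0, 1])

```text
clock: 10.62
eef_pos: [527.1, 21.2, 153.0]
tool_rot: [3.142, 0.0, -3.141]
force: [-2.8, 0.3, 4.6]
width: 24.0
```

Contact: the force went from -3.5 to +4.6 N. Opening slowly.

Emit:
servo_tool(commands=[0, 0, 0, 0, 0.7, 0, 0, 0, 0, 0.6, 0, 0, 0, 0, 0.45, 0, 0, 0, 0, 0.3, 0, 0, 0, 0, 0.15, 0, 0, 0, 0, 0, 0, 0, 0, 0, 0, 0, 0, 0, 0, 0])

```text
clock: 11.28
eef_pos: [527.1, 21.2, 152.2]
tool_rot: [3.142, -0.0, -3.141]
force: [0.8, 0.3, -0.0]
width: 85.8
```

Emit:
servo_tool(commands=[0, 0, -0.2, 0, 0, 0, 0, -0.6, 0, 0, 0, 0, -1.2, 0, 0, 0, 0, -1.8, 0, 0, 0, 0, -2.4, 0, 0, 0, 0, -3, 0, 0, 0, 0, -3, 0, 0])

```text
clock: 11.87
eef_pos: [529.2, 21.3, 230.9]
tool_rot: [3.141, 0.006, -3.142]
force: [0.2, 1.0, 0.2]
width: 85.4
```

Run:
```python
from cell import ctrl
from h import *
s=ctrl.read_state();print(s['eef_pos'],s['tool_rot'],s['force'],s['width'],s['clock'])
b=ctrl.get_image("side")
B=cv2.resize(b["img"][120:230,230:360],None,fx=5,fy=5,interpolation=cv2.INTER_CUBIC)
cv2.imwrite("pics/p5.png",B)
```

```text
[529.16455362  21.27669887 230.93255589] [ 3.14108133  0.00646096 -3.14158299] [0.24498499 1.02133002 0.21799677] 85.39784750689117 11.8667
```

View pics/p5.png

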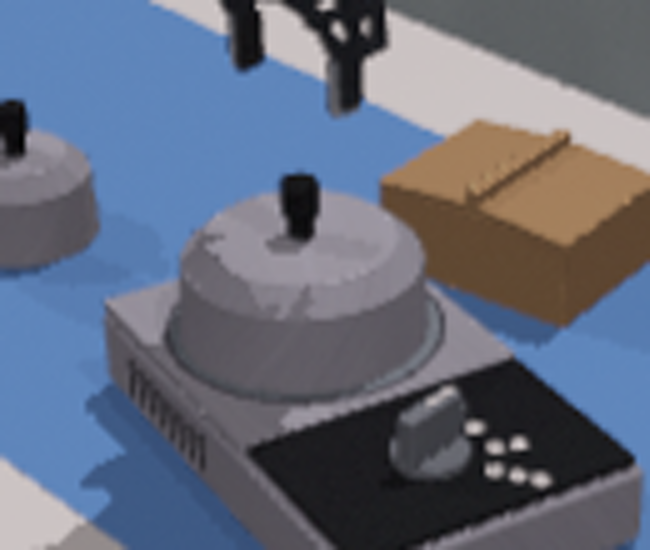

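The cover now sits level on the disc with the gripper clear of it. Moving to the dial at about (482.5, -148).

Emit:
servo_tool(commands=[0.2, -0.8, 0, -0.62, 0.2, 0.4, -1.8, 0, -0.62, 0.4, 0.7, -2.8, 0, -0.62, 0.4, 1.0, -3.8, 0, -0.62, 0.4, 1.3, -4.8, 0, -0.62, 0.4, 1.6, -5.7, 0, -0.62, 0.4, 1.77, -6.4, 0.3, -0.62, 0.4, 1.77, -6.76, 0.8, -0.62, 0.4, 1.77, -6.76, 1.4, -0.62, 0.4, 1.77, -6.76, 1.6, -0.62, 0.4])

```text
clock: 12.75
eef_pos: [481.1, -148.4, 185.4]
tool_rot: [3.141, -0.004, -3.078]
force: [-0.6, -0.4, 0.3]
width: 51.4
```

Emit:
servo_tool(commands=[0, 0, 0.6, 0, 0.4, 0, 0, 1.2, 0, 0.4, 0, 0, 1.5, 0, 0.4, 0, 0, 1.5, 0, 0.4, 0, 0, 1.5, 0, 0.4])

```text
clock: 13.17
eef_pos: [482.8, -147.5, 149.7]
tool_rot: [3.141, -0.001, -3.076]
force: [0.2, -0.2, 0.3]
width: 51.5
```

Run:
```python
from cell import ctrl
from h import *
s=ctrl.read_state();print(s['eef_pos'],s['tool_rot'],s['force'],s['width'],s['clock'],s['qpos'])
a=ctrl.get_image("top");b=ctrl.get_image("side")
B=cv2.resize(b["img"][130:230,280:380],None,fx=4,fy=4,interpolation=cv2.INTER_CUBIC)
A=cv2.resize(a["img"][160:260,290:390],None,fx=4,fy=4,interpolation=cv2.INTER_CUBIC)
cv2.imwrite("pics/p6.png",np.hstack([A,B]))
p=s['eef_pos'];print(proj(b,p),proj(a,p),proj(b,(482.5,-148,110)),proj(a,(482.5,-148,110)))
```

```text
[ 482.75945477 -147.46493595  149.73822   ] [ 3.14117541e+00 -7.91333990e-04 -3.07591467e+00] [ 0.20342929 -0.15367507  0.2526939 ] 51.46130674217312 13.1667 [ 0.27977392  0.54248527 -0.05626693  1.99827044  0.05092051  0.60302186
  1.82606937]
[315.96301339 189.13271376] [340.15370744 210.54613692] [316.00558503 200.39539512] [339.76890609 211.48579487]
```

View pics/p6.png

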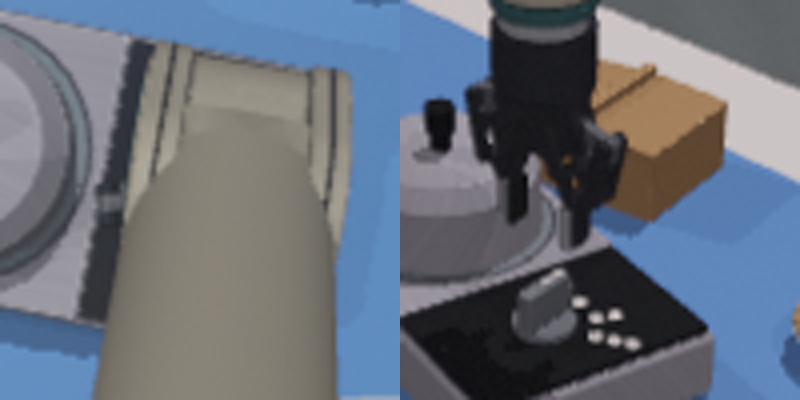

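In the side view the fingertips at (515,215) and (573,245) straddle the dial bar, seen near (545,290) in the zoom. Going down to grip it.

Emit:
servo_tool(commands=[0, 0, 0.4, 0, 0.4, 0, 0, 0.9, 0, 0.4, 0, 0, 1.4, 0, 0.4, 0, 0, 1.9, 0, 0.4, 0, 0, 2.3, 0, 0.4, 0, 0, 2.5, 0, 0.4, 0, 0, 2.62, 0, 0.4, 0, 0, 2.62, 0, 0.4, 0, 0, 2.62, 0, 0.4])

```text
clock: 14.02
eef_pos: [483.1, -147.9, 84.5]
tool_rot: [-3.141, 0.0, -3.077]
force: [0.2, 0.1, 0.2]
width: 51.4
```

Emit:
servo_tool(commands=[0, 0, 0, 0, 0.5, 0, 0, 0, 0, 0.6, 0, 0, 0, 0, 0.7, 0, 0, 0, 0, 0.8, 0, 0, 0, 0, 0.9, 0, 0, 0, 0, 1, 0, 0, 0, 0, 1, 0, 0, 0, 0, 1, 0, 0, 0, 0, 1])

```text
clock: 14.77
eef_pos: [483.0, -148.0, 84.7]
tool_rot: [-3.141, 0.001, -3.077]
force: [-1.3, -0.0, 6.0]
width: 12.9
```

The bar is gripped at 12.9 mm opening, with the force balanced sideways. Turning clockwise by 0.6 rad.

Emit:
servo_tool(commands=[0, 0, 0, 0.4, 1, 0, 0, 0, 1, 1, 0, 0, 0, 1.6, 1, 0, 0, 0, 2.2, 1, 0, 0, 0, 2.8, 1, 0, 0, 0, 3.4, 1, 0, 0, 0, 4.0, 1, 0, 0, 0, 4.6, 1, 0, 0, 0, 5.2, 1, 0, 0, 0, 5.7, 1])

```text
clock: 15.6
eef_pos: [483.1, -147.8, 84.7]
tool_rot: [3.141, 0.0, 2.607]
force: [-0.9, 0.7, 5.5]
width: 12.7
```

Emit:
servo_tool(commands=[0, 0, 0, 0.03, 1, 0, 0, 0, 0.03, 1, 0, 0, 0, 0.03, 1])

```text
clock: 15.85
eef_pos: [483.1, -147.8, 84.7]
tool_rot: [3.141, 0.001, 2.607]
force: [0.1, 1.3, 5.6]
width: 13.1
```

Run:
```python
from cell import ctrl
from h import *
s=ctrl.read_state();print(s['eef_pos'],s['tool_rot'],s['force'],s['torque'],s['width'],s['clock'])
b=ctrl.get_image("side")
B=cv2.resize(b["img"][130:230,280:380],None,fx=5,fy=5,interpolation=cv2.INTER_CUBIC)
cv2.imwrite("pics/p7.png",B)
```

```text
[ 483.09740015 -147.81149539   84.72187545] [3.14133161e+00 5.38775808e-04 2.60671032e+00] [0.09062772 1.2911081  5.5895548 ] [0.1111681  0.1779293  0.01044878] 13.137829413266513 15.85
```

View pics/p7.png

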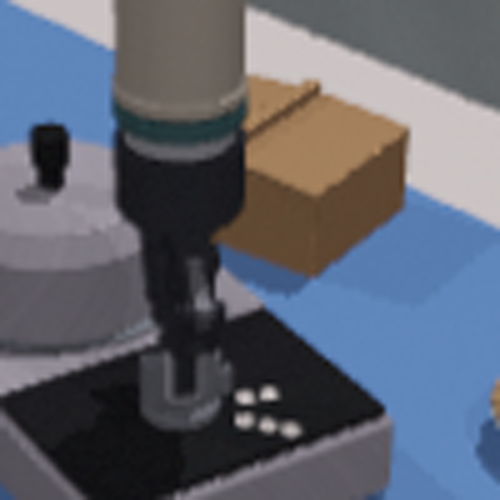

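The tool turned 0.599 rad with no residual torque. Letting go and backing straight up.

Emit:
servo_tool(commands=[0, 0, 0, 0, 0.8, 0, 0, 0, 0, 0.7, 0, 0, 0, 0, 0.6, 0, 0, 0, 0, 0.4, 0, 0, 0, 0, 0.4, 0, 0, 0, 0, 0.4])

```text
clock: 16.4
eef_pos: [482.8, -147.9, 84.2]
tool_rot: [-3.142, -0.0, 2.607]
force: [-0.1, 0.6, -0.1]
width: 51.3
```

Emit:
servo_tool(commands=[0, 0, -0.4, 0, 0.4, 0, 0, -1.1, 0, 0.4, 0, 0, -2, 0, 0.4, 0, 0, -3, 0, 0.4, 0, 0, -4, 0, 0.4, 0, 0, -5, 0, 0.4, 0, 0, -5.8, 0, 0.4, 0, 0, -6.4, 0, 0.4, 0, 0, -6.6, 0, 0.4, 0, 0, -6.6, 0, 0.4])

```text
clock: 17.23
eef_pos: [483.5, -148.1, 250.9]
tool_rot: [3.141, 0.003, 2.607]
force: [-0.2, -0.2, 0.4]
width: 51.6
```

Emit:
servo_tool(commands=[-0.8, -1, 0, 0, 0.4, -2, -2.5, 0, 0, 0.4, -3.2, -4, 0, 0, 0.4, -4.4, -5.5, 0, 0, 0.4, -5.6, -7, 0, 0, 0.4, -6.6, -8.3, 0, 0, 0.4, -7.2, -9.1, 0, 0, 0.4, -7.5, -9.5, 0, 0, 0.4, -7.5, -9.5, 0, 0, 0.4, -7.5, -9.5, 0, 0, 0.4])

```text
clock: 18.07
eef_pos: [521.6, -448.5, 247.0]
tool_rot: [3.141, -0.004, 2.604]
force: [0.2, 1.4, 0.0]
width: 51.3
```

Run:
```python
from cell import ctrl
from h import *
import pickle
s=ctrl.read_state();print(s['eef_pos'],s['force'],s['clock'])
a=ctrl.get_image("top");b=ctrl.get_image("side");pickle.dump({"top":a,"side":b},open("im1.pkl","wb"))
A=cv2.resize(a["img"][150:260,230:380],None,fx=5,fy=5,interpolation=cv2.INTER_CUBIC)
cv2.imwrite("pics/p8.png",A)
B=cv2.resize(b["img"][120:250,210:370],None,fx=4.5,fy=4.5,interpolation=cv2.INTER_CUBIC)
cv2.imwrite("pics/p9.png",B);cv2.imwrite("pics/p10.png",a["img"])
H=cv2.cvtColor(b["img"],cv2.COLOR_BGR2HSV);k=big(cv2.inRange(H,(0,0,0),(179,255,60)),(280,148,300,172));x,y,w,h=cv2.boundingRect(k);print(x,y,w,h,onz(b,(x+w/2,y+h/2),168.5))
H=cv2.cvtColor(a["img"],cv2.COLOR_BGR2HSV);k=big(cv2.inRange(H,(0,0,0),(179,255,70)),(265,185,300,215));M=cv2.moments(k);print(onz(a,(M['m10']/M['m00'],M['m01']/M['m00']),180),cv2.boundingRect(k))
```

```text
[ 521.64023462 -448.45453884  246.97383191] [0.15044175 1.37355452 0.04175781] 18.0667
286 155 8 13 [517.70208867   8.37105495 168.5       ]
[527.83624522  18.00136256 180.        ] (271, 189, 9, 10)
```

View pics/p8.png

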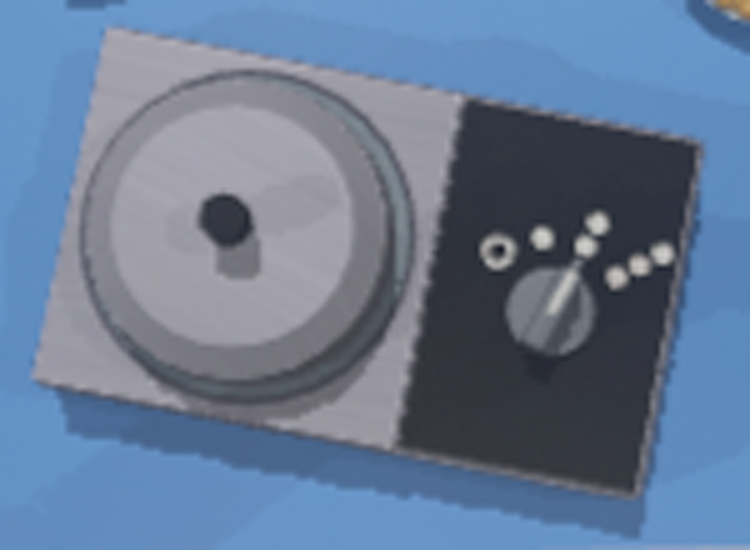

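View pics/p9.png

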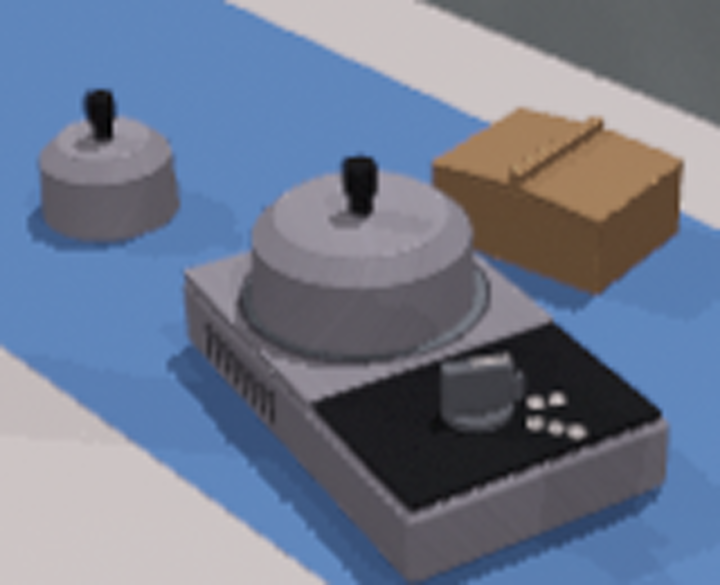

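View pics/p10.png

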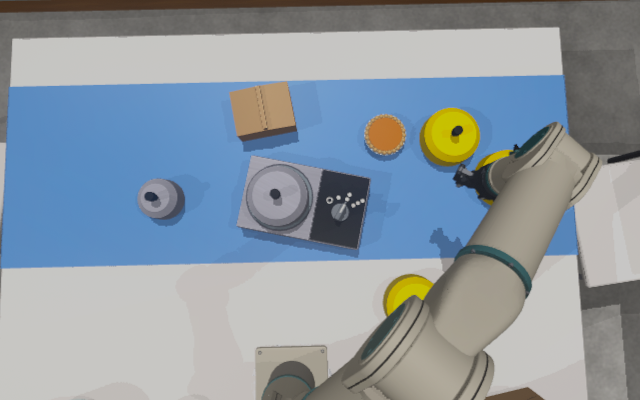

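The top view shows the white pointer aimed at the two-dot row, at about (585,245) in the zoom. The cover is inside the disc with its knob at (225,220). The carton, the second pie, the small cover and the yellow covers haven't moved. I'll let the arm settle, then hand in.

Emit:
servo_tool(commands=[0, 0, 0, 0, 0.4, 0, 0, 0, 0, 0.4, 0, 0, 0, 0, 0.4])

```text
clock: 18.42
eef_pos: [523.6, -446.5, 249.6]
tool_rot: [3.141, 0.0, 2.608]
force: [-0.3, 0.1, 0.5]
width: 51.0
```

Run:
```python
from cell import ctrl
s=ctrl.read_state();print(s['clock'],s['force'],abs(s['qd']).max());print(ctrl.finish_job())
```

```text
18.4167 [-0.25248352  0.12751516  0.47848722] 0.007264357415132164
the job is handed in; nothing more can be done
None
```

The larger steel cover is over the pie on the hot plate, and the selector knob is at the two-dot mark. I handed the job in at 18.4 s with the arm clear of everything.

- **Cover:** I set it down at about (527, 21) mm with roughly 8 N of contact force. Afterwards it sits level inside the grey disc in both camera views. I could not see the pie under it. I judged the pie undisturbed because it was centred before lowering and there was no side force on the way down.
- **Knob:** I turned it 0.599 rad clockwise from one dot and let go. The top view taken afterwards shows its pointer on the two-dot row.
- **Other items:** the smaller cover, the carton, the other pie and the yellow look-alikes look unmoved in the last top view. The arm partly hides two of the yellow covers there. The gripper was about 250 mm up and reading near zero force.
- **One disagreement:** in the last check, the side camera put the cover's knob at about (518, 8) mm and the top camera at (528, 18). The side value used the knob's centre height, but the measured blob also included the stem. By rough estimate, correcting for that brings the two to within about 2 mm.

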